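# Load the sample canister between the tumbler's centres and close the guard

## Robot

A 6-joint arm with a two-finger parallel gripper is mounted at the origin on the work surface. World frame = base frame: x ahead of the robot, y to its left, z up, the work surface at z = 0. Lengths are in m, angles in rad, forces in N, time in s.
With the tool pointing down it reaches from about 0.375 to 0.9 m from the base axis. Payload 3.1 kg.
Tool frame: the origin (TCP) lies on the centre line of the jaws, within the pads' length; the fingertips stand robot.nose_length ahead of it and the grasp point (between the pads) lies 6 mm ahead of it (robot.nose_length is the distance from the TCP to the fingertips, in m); z points along the fingers, y is the line along which they close (so a half turn about z gives the same grasp; the last joint's range is limited). The gripper opens to 87 mm and grips with 3 to 60 N. Pads are 19 mm wide; open, the fingers measure 117 mm over their backs; the gripper's body (75 mm by 190 mm) begins 51 mm behind the grasp point.
Start: joints at [1.024, 0.527, 1.433, -0, 1.181, -0.178], TCP at [0.225, 0.583, 0.248] pointing down, gripper open.
Joint ranges: [-3.08, 3.08], [-0.75, 2.2], [0.22, 2.44], [-1.43, 4.57], [0, 2.65], [-2.85, 2.85]. Speed limits (rad/s): [2.79, 2.79, 3.14, 3.14, 3.14, 3.14].

## Interface

Orientations are given as a unit quaternion [x, y, z, w].
In Python, from rig import robot gives the robot as it stands.
- The arm moves only by the shell command python3 -m crank 'ROWS' [FORCE]. ROWS is JSON, one flat list of numbers, 7 for each row, row after row: the shift along the tool's x, y, z in mm, then the turn, a rotation vector about the tool's x, y, z in degrees, then the closure in counts, from 0 (fully open) to 255 (shut). In form: [x, y, z, ax, ay, az, fingers, x, y, z, ax, ay, az, fingers, ...]. A call has exactly 5 rows; each row is the pose to reach, as a shift and turn from the pose commanded when the call began, along the tool's axes at that moment; what a row does not reach only later rows make up. A row lasts 1/12 s, in which the tool goes at most 41.7 mm and 7.16 degrees, less where a joint would pass 70% of its speed; a pose out of reach is approached as far as the arm can. A call with a gripper value outside its range is refused whole. The fingers move at their own pace and stop on an object; FORCE is the grip in N (left out, the last holds). Time passes only in rows, so rows that repeat a pose let the fingers close, or fill a call up. It gives the time, the measured TCP pose, the force, the opening and the grip force at its end, in the units of the state.
- robot.get_obs(): the state, without advancing time (a new reading comes with each control period).
- robot.camera(name): name is "side" or "top" or "wrist"; returns a dict with "pixels" (384x512x3 uint8, red, green, blue), "intrinsics" (3x3 intrinsics, pixels), "k1" (the pictures are not rectified: a ray, as slopes to the right and down, at radius r is drawn at 1 + k1 r^2 times it, then the intrinsics apply), "extrinsics" (4x4, takes a point from camera to world coordinates); the wrist camera has in their place "mount" (4x4, takes a point from camera to tool coordinates, whose origin is the TCP and whose axes are the flange's). Camera axes: x right, y down, z forward; pixel columns grow to the right and rows downward; lengths in m; the calibration is good to about 2 mm. A picture is of the moment at which its call begins: read the wrist's pose just before it. There is no depth.
- robot.hand_in(): hands the job in; it is judged then, once.
The state is a dict: "time": time; "q": joint angles; "joint_velocities": joint speeds; "joint_torque": joint torques, N m; "position": TCP position; "tool_rot": TCP orientation; "ft_force": force on the tool from outside, world axes, zero at the start; "moment": the same for the moment, N m; "grip_width": finger opening in m; "grip_force": force on a finger pad.
Only numpy, scipy, OpenCV 4.12 (cv2) and the standard library are available. Lean on these libraries where they do the work, as an engineer would, in place of code of your own. Each camera call takes 0.05 s, during which the arm holds its last target. There are 200 camera calls.

## Task

Lay the slim white canister from its orange cradle on the tumbler's two V rests with its ridged lid towards the tailstock, then push the sliding tailstock up until the canister is held between the two centres with the spring centre pressed in by a few millimetres (4 to 12 N, never over 18 N). Then lower the clear guard gently onto its stop. Leave the other things on the counter alone.

Things in the scene. Friction and masses are not known exactly. Their poses are not given: they have to be found in the camera images.
- canister: slim white screw-top canister, 150 mm long, 0.18 kg, lying level. Origin on its axis at mid-length, y axis along it towards the lid. Body 46 mm across, y = -75 to 58; ridged lid 54 mm across, y = 58 to 75. Each end has a centre recess 22 mm across, 9 mm deep (floors at y = -66 and 66). At the start its axis is 60 mm above the counter. Grip the body across at y = -15 to -30
- canister_lid (a point): the middle of the canister's lid end face, 75 mm from its origin along its y
- cradle: orange plastic cradle fixed to the counter, 90 x 150 mm, with two 8 mm thick V rests at y = -60 and 36 that carry the canister along the cradle's y axis, axis 60 mm above the counter. Origin under its centre, z up
- tumbler: grey baseplate of the canister tumbler, 220 x 400 x 15 mm, fixed to the counter. Origin on the counter below the line of centres, z up; the line of centres runs along its y axis at x = 0, z = 75 mm. Headstock at -y, tailstock at +y, guard hinge at +x. A 10 mm post, the guard's stop, stands at x = -37, y = -80, up to z = 110 mm
- rests (a point): point on the line of centres above the tumbler origin (z = 75 mm). Two 8 mm thick V rests at tumbler y = -38 and 38, open tops up to z = 67 mm, carry the canister with its axis on the line of centres; fingers fit between them at y = -34 to 34. Laid with its origin at y = 18 to 26 it clears both centres; it is then pushed along the rests towards -y
- headstock: white motor box, 110 x 85 x 135 mm, at tumbler y = -180 to -95; origin and axes as the tumbler's. Its steel spring centre (cone 17 mm tapering to a 10 mm flat tip) enters the recess in the canister's base. Its reach is unknown: free tip at tumbler y = -71 to -59. It gives way towards -y by up to 10 mm: 1.2 N at first touch, 1.2 N more per mm
- tailstock (a joint): travel of the tailstock along the baseplate in m: 0 = fully back (away from the headstock), growing as it moves towards the headstock (tumbler -y), up to 0.09. Dry friction of about 10 N: it stays where it is left. The canister on its rests adds some 1 to 4 N when it is pushed along
- tail_push (a point): the middle of the tailstock's flat outer end face, the face to push against, at the height of the line of centres (75 mm). The white block is 60 mm wide, 50 mm thick along y and reaches up to z = 107 mm; the face looks to tumbler +y, at tumbler y = 199 mm less the joint value
- tail_centre: fixed steel cone of the tailstock that enters the recess in the lid; origin at its root on the line of centres (tumbler y = 150 mm less the joint value), its 10 mm flat tip 15 mm from there towards tumbler -y
- guard (a joint): angle of the guard in rad: 0 = closed, level on its stop; about 1.57 = upright; starts open at 1.55 to 1.8. A stiff hinge (0.4 N m) holds it where it is left, so it must be pushed all the way. The sheet itself flexes a little at its root (15 N m per rad), which cushions the stop
- guard_hinge (a point): middle of the guard's hinge line, which runs along the tumbler's y axis (at tumbler x = 112, y = -15, z = 115 mm)
- guard_edge (a point): middle of the guard's free edge, 155 mm from the hinge line; moves with the guard
- guard_panel: clear flat guard panel in a steel frame, 140 mm wide along y, 155 mm from hinge line to free edge, 7 mm thick. Origin on the hinge line; the panel runs along its own -x axis; its +z side is the outer face (top when closed, facing tumbler +x when open)
- cup0: bystander: clear sample cup, 56 mm across, 62 mm high, origin under its centre
- cup1: bystander: clear sample cup like cup0
- cup2: bystander: clear sample cup like cup0
- scoop: bystander: steel scoop, 160 mm long, 22 mm high, along its x axis
- squat_canister: bystander: wide standing canister with ridged white lid, 82 mm across, 105 mm high, origin under its centre
- tip_box: bystander: grey plastic box 85 x 120 x 60 mm, origin under its centre
- wash_bottle: bystander: white bottle, 60 mm across, 160 mm high, origin under its centre

How it is judged:
By the outcome, as a careful person would: the job done as asked, in the order asked, and still so for the second after the job is handed in, with the robot touching nothing.
It also fails if it takes over 72 s, if anything falls off the work surface, if the arm or the gripper's body presses on something with over 40 N, if the wrist force passes 120 N, or if a joint passes its speed limit or range.

## Working session

There is one attempt and no reset: what is moved stays moved. The work goes in short steps, Python scripts to look and compute and a shell command to move; the robot and the scene stay as the last step left them, time stands still between calls to the robot, and variables do not carry over. Pictures are saved under pics/ and viewed, at most 10 in all, crops included, and the job is handed in when it is done.

```bash
ls; mkdir -p pics; python3 - <<'E'
from rig import robot
import cv2,numpy as np
print(robot.nose_length, robot.get_obs())
for n in ("side","top","wrist"):
    c=robot.camera(n); cv2.imwrite(f"pics/{n}0.png",c["pixels"][:,:,::-1]); np.save(f"pics/{n}0.npy",c,allow_pickle=True)
    print(n,c["intrinsics"],c["k1"],c.get("extrinsics",c.get("mount")))
E
```

```text
pics
0.025 {'time': 0.0, 'q': array([ 1.02449480e+00,  5.28469696e-01,  1.43388729e+00, -3.90291021e-05,
        1.18139095e+00, -1.78516668e-01]), 'joint_velocities': array([ 0.00015543,  0.00044064, -0.00047549, -0.00144907,  0.00036284,
       -0.00085551]), 'joint_torque': array([ 1.72716004e-04, -4.40037382e+01, -1.76598573e+01,  6.34344388e-02,
        5.81102434e-02, -1.35450655e-04]), 'position': array([0.22435492, 0.58262271, 0.24657418]), 'tool_rot': array([ 1.82850342e-01,  9.83140168e-01, -1.01404064e-03, -3.65180191e-04]), 'ft_force': array([ 0.28091564,  0.36490454, -0.36003178]), 'moment': array([-0.03234628, -0.02656058,  0.01027115]), 'grip_force': 0.0, 'grip_width': 0.08698953938211337}
side [[442.03284934   0.         247.36263686]
 [  0.         442.03284934 189.33576548]
 [  0.           0.           1.        ]] -0.15993459308954447 [[ 0.67337683 -0.49781564  0.54657409 -0.24942481]
 [-0.73929088 -0.45697663  0.49459212 -0.67306518]
 [ 0.00355589 -0.73712411 -0.67574804  1.00277718]
 [ 0.          0.          0.          1.        ]]
top [[454.41064033   0.         252.68533678]
 [  0.         454.41064033 195.25732236]
 [  0.           0.           1.        ]] 0.05930010537897207 [[-0.01989139 -0.99374718  0.10986751  0.34558922]
 [-0.99956174  0.02217588  0.01961035  0.00425473]
 [-0.02192414 -0.10942928 -0.99375277  1.46762998]
 [ 0.          0.          0.          1.        ]]
wrist [[266.11562745   0.         258.07596919]
 [  0.         266.11562745 196.12565805]
 [  0.           0.           1.        ]] -0.04359024048868116 [[-5.58959859e-04 -9.57175907e-01 -2.89506428e-01  8.00362449e-02]
 [ 9.99999746e-01 -4.06830401e-04 -5.85656975e-04  6.19170817e-04]
 [ 4.42796730e-04 -2.89506681e-01  9.57175891e-01 -1.37214036e-01]
 [ 0.00000000e+00  0.00000000e+00  0.00000000e+00  1.00000000e+00]]
```

View pics/top0.png

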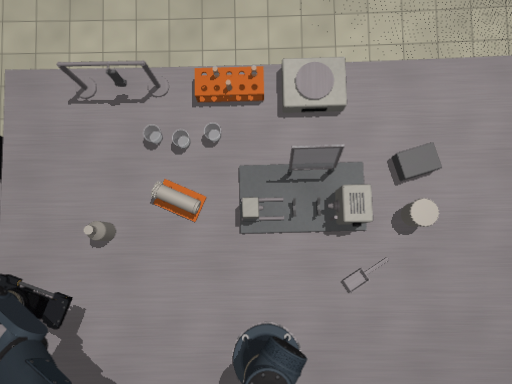

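View pics/side0.png

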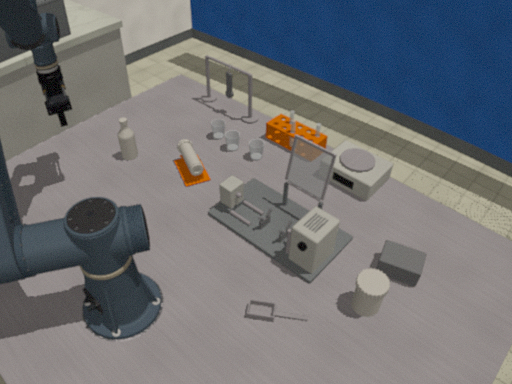

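The top view shows the tumbler at about (303,198), the headstock on the right (355,203), the tailstock on the left (250,208) and the guard up at (316,160). The cradle and canister are at (178,199), and the cups at (152..213,135). The side view agrees. Next I'll zoom in and take measurements.

```bash
cat > h.py <<'E'
import numpy as np, cv2
from scipy.spatial.transform import Rotation as R
def load(n): return np.load(f"pics/{n}.npy",allow_pickle=True).item()
def ray(c,uv,E=None):
    E=c["extrinsics"] if E is None else E
    K=c["intrinsics"]; d=np.array([(uv[0]-K[0,2])/K[0,0],(uv[1]-K[1,2])/K[1,1]]); s=d.copy()
    for _ in range(20): s=d/(1+c["k1"]*(s@s))
    return E[:3,3], E[:3,:3]@np.array([s[0],s[1],1])
def onz(c,uv,z,E=None):
    o,d=ray(c,uv,E); return o+d*(z-o[2])/d[2]
def proj(c,p,E=None):
    E=c["extrinsics"] if E is None else E
    q=E[:3,:3].T@(np.asarray(p)-E[:3,3]); s=q[:2]/q[2]; s=s*(1+c["k1"]*(s@s)); K=c["intrinsics"]
    return np.array([s[0]*K[0,0]+K[0,2],s[1]*K[1,1]+K[1,2]])
def wristE(c,pos,quat):
    T=np.eye(4);T[:3,:3]=R.from_quat(quat).as_matrix();T[:3,3]=pos;return T@c["mount"]
E
python3 - <<'E'
from h import *
t=load("top0");im=t["pixels"];hsv=cv2.cvtColor(im,cv2.COLOR_RGB2HSV)
o=((hsv[...,0]<15)&(hsv[...,1]>150)&(hsv[...,2]>90)).astype(np.uint8);o[:150]=0;
w=((hsv[...,1]<60)&(hsv[...,2]>140)).astype(np.uint8)
m=np.zeros_like(w);m[175:225,145:212]=1
cn=cv2.findContours(cv2.morphologyEx((o|w)*m,cv2.MORPH_CLOSE,np.ones((3,3))),0,2)[0]
for c in cn: 
    if len(c)>10: print("cradle+can",cv2.minAreaRect(c),cv2.contourArea(c))
c=np.argwhere(o*m)[:,::-1].astype(np.float32); r=cv2.minAreaRect(c);print(r)
P=np.array([onz(t,u,0.004) for u in cv2.boxPoints(r)]);print(P.round(4),P.mean(0))
yx=np.argwhere(w*m)[:,::-1].astype(float)
# canister white pixels onto z=.07
Q=np.array([onz(t,u,.065)[:2] for u in yx]);mu=Q.mean(0);u,s,v=np.linalg.svd(Q-mu);print("can",mu,v[0],np.ptp((Q-mu)@v[0]),np.ptp((Q-mu)@v[1]))
# baseplate dark grey
print(hsv[225,300],hsv[170,260],hsv[240,300],hsv[150,260])
a=cv2.resize(im[150:250,140:240],(400,400),interpolation=2);b=cv2.resize(im[140:240,235:335+45],(580,400),interpolation=2)
out=np.vstack([cv2.resize(a[:,:,::-1],(300,300)),]);
b=b[:,:,::-1];cv2.imwrite("pics/crop1.png",np.hstack([cv2.resize(a[:,:,::-1],(300,300)),cv2.resize(b,(435,300))]))
E
```

```text
cradle+can ((176.11224365234375, 198.04864501953125), (53.27939987182617, 28.260711669921875), 23.428691864013672) 1126.5
((179.42893981933594, 199.88873291015625), (45.655914306640625, 27.42283821105957), 23.749494552612305)
[[0.4886 0.3567 0.004 ]
 [0.57   0.3211 0.004 ]
 [0.5066 0.1852 0.004 ]
 [0.426  0.2216 0.004 ]] [0.49779674 0.27114642 0.004     ]
can [0.50469105 0.2753501 ] [0.41342919 0.91053627] 0.1596246583770902 0.06902823337090976
[105   5 106] [ 90   3 100] [167  13 135] [169  15 136]
```

View pics/crop1.png

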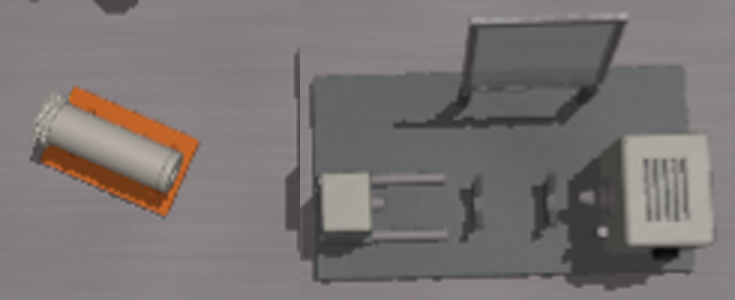

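The crop shows the ridged lid at the left end of the canister, around crop (45,115), which faces world +y. The tailstock is fully back. The spring tip shows at crop (587,197) and the V rests at crop (470,205) and (545,205). Next is the tumbler.

```bash
python3 - <<'E'
from h import *
t=load("top0");im=t["pixels"];hsv=cv2.cvtColor(im,cv2.COLOR_RGB2HSV)
m=np.zeros(im.shape[:2],np.uint8);m[155:242,232:372]=1
g=((hsv[...,1]<10)&(hsv[...,2]>60)&(hsv[...,2]<125)).astype(np.uint8)*m
g=cv2.morphologyEx(g,cv2.MORPH_OPEN,np.ones((3,3)))
g2=g.copy(); 
pts=[]
# edges: left columns / right columns / top rows / bottom rows, robust line fits
ys=[r for r in range(172,228)];L=np.array([[np.flatnonzero(g[r])[0]-.5,r] for r in ys if g[r].any()])
cs=list(range(246,285));T=np.array([[c,np.flatnonzero(g[:,c])[0]-.5] for c in cs+list(range(346,360)) if g[:,c].any()])
B=np.array([[c,np.flatnonzero(g[:,c])[-1]+.5] for c in range(246,318) if g[:,c].any()])
Rr=np.array([[np.flatnonzero(g[r])[-1]+.5,r] for r in range(168,184) if g[r].any()])
def fit(uv,z):
    P=np.array([onz(t,u,z)[:2] for u in uv]).astype(np.float32)
    l=cv2.fitLine(P,cv2.DIST_HUBER,0,.001,.001).ravel();return l
ls={k:fit(v,.015) for k,v in dict(L=L,T=T,B=B,R=Rr).items()}
for k,l in ls.items(): print(k,l.round(4),np.degrees(np.arctan2(l[1],l[0])).round(2))
def X(a,b):
    s=np.linalg.solve(np.c_[a[:2],-b[:2]],b[2:]-a[2:]);return a[2:]+s[0]*a[:2]
C=[X(ls[a],ls[b]) for a,b in("LT","TR","RB","BL")]
C=[X(ls["L"],ls["T"]),X(ls["T"],ls["R"]),X(ls["R"],ls["B"]),X(ls["B"],ls["L"])]
print(np.round(C,4),[np.linalg.norm(C[i]-C[i-1]).round(4) for i in range(4)],np.mean(C,0))
# tailstock top z=.107, headstock top z=.135
w=((hsv[...,1]<40)&(hsv[...,2]>135)).astype(np.uint8)
for nm,(x0,x1,y0,y1),z in(("tail",(238,262,192,226),.107),("head",(338,376,180,226),.135)):
    k=np.zeros_like(w);k[y0:y1,x0:x1]=1
    r=cv2.minAreaRect(np.argwhere(w*k)[:,::-1].astype(np.float32));P=np.array([onz(t,u,z)[:2] for u in cv2.boxPoints(r)])
    print(nm,r,P.round(4).tolist(),P.mean(0))
for uv,z in(((330.7,205.7),.075),((292.5,208),.06),((317,208),.06),((235+(375-300)/3,140+203/3),.075)): print(uv,onz(t,uv,z))
# guard edge corners (top view), hinge corners
for cx,cy in((472,20),(626,15)): print("edge",onz(t,(235+(cx-300)/3,140+cy/3),.27))
for cx,cy in((463,115),(582,113)): print("hinge",onz(t,(235+(cx-300)/3,140+cy/3),.115))
s=load("side0")
cv2.imwrite("pics/crop2.png",cv2.resize(s["pixels"][120:280,200:360,::-1],(600,600),interpolation=2))
E
```

```text
L [0.8508 0.5256 0.4929 0.0436] 31.71
T [ 0.0067 -1.      0.6069 -0.0834] -89.61
B [ 2.000e-04  1.000e+00  3.866e-01 -2.360e-02] 89.99
R [ 0.999  -0.0451  0.5658 -0.3235] -2.58
[[ 0.6056  0.1132]
 [ 0.6085 -0.3254]
 [ 0.3865 -0.3154]
 [ 0.3866 -0.0221]] [np.float32(0.2574), np.float32(0.4387), np.float32(0.2222), np.float32(0.2933)] [ 0.49680242 -0.13741207]
tail ((249.5, 205.0), (26.0, 23.0), 90.0) [[0.5069, 0.0752], [0.5053, 0.0058], [0.427, 0.0076], [0.4284, 0.0765]] [0.46689939 0.04128268]
head ((359.0, 202.5), (45.0, 32.0), 90.0) [[0.5321, -0.2361], [0.5299, -0.3289], [0.3983, -0.3224], [0.4, -0.2305]] [ 0.46507851 -0.27948336]
(330.7, 205.7) [ 0.46209696 -0.20628597  0.075     ]
(292.5, 208) [ 0.45872595 -0.09060402  0.06      ]
(317, 208) [ 0.45711526 -0.16617664  0.06      ]
(260.0, 207.66666666666669) [0.46069183 0.0100187  0.075     ]
edge [ 0.60639287 -0.08079049  0.27      ]
edge [ 0.60728569 -0.21721983  0.27      ]
hinge [ 0.54376421 -0.08004763  0.115     ]
hinge [ 0.54297389 -0.19842322  0.115     ]
```

View pics/crop2.png

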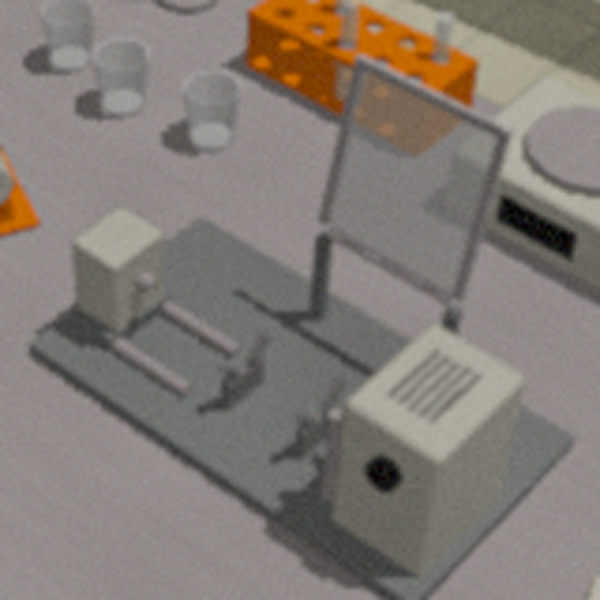

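The side crop shows the guard leaning back past upright, with its free edge at crop (355..510, 60..135). The tail cone is at crop (148,285), the V rests are at (240,375) and (315,425), and the guard stop is hidden behind the headstock. The rests come out near world (0.458,-0.128), and their 76 mm spacing matches the one given. The wrist camera will refine this. I'll go over the canister first.

```bash
cat >> h.py <<'E'
def plan(pos,yaw,n=1,start=None,tilt=None):
    """print per-call final shift (mm, tool axes) and rotvec (deg) to reach pos with tool down, tool x at world yaw (deg)"""
    from rig import robot
    o=robot.get_obs() if start is None else None
    p,Rm=(o["position"],R.from_quat(o["tool_rot"])) if start is None else start
    G=R.from_euler("z",yaw,degrees=True)*R.from_euler("x",180,degrees=True)
    if tilt is not None: G=R.from_rotvec(np.radians(tilt))*G
    d=(Rm.inv()*G).as_rotvec()
    for i in range(n):
        q=p+(np.array(pos)-p)/(n-i); Q=Rm*R.from_rotvec(d/n)
        print(i,(Rm.inv().apply(q-p)*1000).round(1),np.degrees(d/n).round(1)); p,Rm=q,Q
def st():
    from rig import robot
    o=robot.get_obs(); m=R.from_quat(o["tool_rot"]).as_matrix()
    print("t",round(o["time"],2),"p",(o["position"]*1000).round(1),"yaw",np.degrees(np.arctan2(m[1,0],m[0,0])).round(2),"z",m[:,2].round(3),"F",o["ft_force"].round(1),"M",o["moment"].round(2),"w",(o["grip_width"]*1000).round(1),"g",round(float(o["grip_force"]),1))
E
python3 -c "
from h import *
plan([.500,.272,.23],65,3)"
```

```text
0 [-123.   -63.6    5.7] [-0.   0.  31.3]
1 [-138.1    9.5    5.6] [-0.   0.  31.3]
2 [-113.1   79.9    5.6] [-0.   0.  31.3]
```

```bash
python3 -m crank '[-25,-13,1,0,0,6.2,0,-49,-25,2,0,0,12.5,0,-74,-38,3,0,0,18.8,0,-98,-51,4,0,0,25,0,-123,-64,5,0,0,31.3,0]' >/dev/null
python3 -m crank '[-28,2,1,0,0,6.2,0,-55,4,2,0,0,12.5,0,-83,6,3,0,0,18.8,0,-110,8,4,0,0,25,0,-138,9.5,5.5,0,0,31.3,0]' >/dev/null
python3 -m crank '[-23,16,1,0,0,6.2,0,-45,32,2,0,0,12.5,0,-68,48,3,0,0,18.8,0,-90,64,4,0,0,25,0,-113,80,5.5,0,0,31.3,0]'
python3 - <<'E'
from h import *
from rig import robot
import time
c0=robot.camera("wrist"); st(); o=robot.get_obs(); c=robot.camera("wrist")
c["E"]=wristE(c,o["position"],o["tool_rot"]);np.save("pics/w1.npy",c,allow_pickle=True);cv2.imwrite("pics/w1.png",c["pixels"][:,:,::-1])
E
```

```text
time: 1.4
position: [0.5008, 0.2712, 0.2313]
tool_rot: [0.845, 0.535, -0.0, -0.0]
ft_force: [0.1, -0.3, 0.4]
grip_width: 0.0871
grip_force: 0.0Traceback (most recent call last):
  File "<stdin>", line 4, in <module>
  File "h.py", line 31, in st
    print("t",round(o["time"],2),"p",(o["position"]*1000).round(1),"yaw",np.degrees(np.arctan2(m[1,0],m[0,0])).round(2),"z",m[:,2].round(3),"F",o["ft_force"].round(1),"M",o["moment"].round(2),"w",(o["grip_width"]*1000).round(1),"g",round(float(o["grip_force"]),1))
                                                                                                                                                                                                    ^^^^^^^^^^^^^^^^^^^^^^^^^^^^
AttributeError: 'float' object has no attribute 'round'
```

```bash
sed -i 's/(o\["grip_width"\]\*1000).round(1)/round(o["grip_width"]*1000,1)/' h.py
cat >> h.py <<'E'
def shoot(name):
    from rig import robot
    st(); o=robot.get_obs(); c=robot.camera("wrist")
    c["E"]=wristE(c,o["position"],o["tool_rot"]);np.save(f"pics/{name}.npy",c,allow_pickle=True);cv2.imwrite(f"pics/{name}.png",c["pixels"][:,:,::-1]); return c
E
python3 -c "
from h import *
shoot('w1')"
```

```text
t 1.45 p [505.1 267.6 231.2] yaw 64.32 z [ 0.004 -0.003 -1.   ] F [ 2.5 -2.5  0.9] M [-0.16 -0.09  0.  ] w 86.8 g 0.0
```

View pics/w1.png

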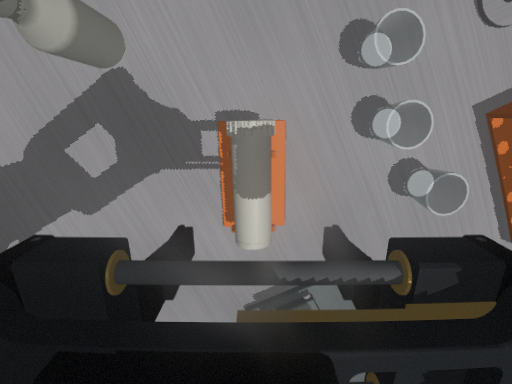

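The wrist view shows the lid at the top (u 226–276, v 121–135), the base end near v 247 and u 253, and the orange cradle around both. The gripper body is wide along the closing direction.

```bash
python3 - <<'E'
from h import *
c=load("w1");im=c["pixels"];hsv=cv2.cvtColor(im,cv2.COLOR_RGB2HSV);E=c["E"]
st()
print("cam",E[:3,3])
sub=hsv[118:252,215:290]
o=((hsv[...,0]<15)&(hsv[...,1]>120));
w=((hsv[...,1]<45)&(hsv[...,0]<60)&(hsv[...,2]>85)).astype(np.uint8)
for v in(122,126,130,140,160,180,200,210,220,230,240,246):
    x=np.flatnonzero(w[v,215:290])+215; y=np.flatnonzero(o[v,200:300])+200
    print(v,x[[0,-1]] if len(x) else 0,len(x),y[[0,-1]] if len(y) else 0, [tuple(onz(c,(u,v),.06,E)[:2].round(4)) for u in ([x[0]-.5,x[-1]+.5] if len(x) else [])])
print(hsv[112:130:2,250].tolist(),hsv[240:254:2,253].tolist())
for z in(.06,.087): print("lid",onz(c,(252,120.5),z,E))
for z in(.06,.083): print("base",onz(c,(253.5,247.5),z,E))
ca=np.flatnonzero(o[:,222]);cb=np.flatnonzero(o[:,282]);print("cradle v",ca[[0,-1]],cb[[0,-1]],[onz(c,(222,v),.004,E)[:2].round(4) for v in ca[ca<235][[0,-1]]])
E
```

```text
t 1.5 p [503.2 269.4 231.2] yaw 64.68 z [ 0.002 -0.001 -1.   ] F [-0.6  0.9 -0.2] M [-0.07  0.09  0.  ] w 86.6 g 0.0
cam [0.53921378 0.34052455 0.36832355]
122 [216 288] 52 [218 284] [(np.float64(0.4944), np.float64(0.3544)), (np.float64(0.5681), np.float64(0.3188))]
126 [227 288] 50 [218 284] [(np.float64(0.5035), np.float64(0.3451)), (np.float64(0.5663), np.float64(0.3148))]
130 [217 288] 50 [218 284] [(np.float64(0.4913), np.float64(0.3461)), (np.float64(0.5645), np.float64(0.3108))]
140 [231 289] 42 [219 284] [(np.float64(0.5004), np.float64(0.3293)), (np.float64(0.561), np.float64(0.3001))]
160 [216 289] 42 [220 284] [(np.float64(0.4741), np.float64(0.3166)), (np.float64(0.5517), np.float64(0.2791))]
180 [233 289] 39 [221 284] [(np.float64(0.481), np.float64(0.2867)), (np.float64(0.5421), np.float64(0.2572))]
200 [218 289] 42 [222 283] [(np.float64(0.4531), np.float64(0.2724)), (np.float64(0.532), np.float64(0.2343))]
210 [217 285] 38 [223 283] [(np.float64(0.4458), np.float64(0.2616)), (np.float64(0.5223), np.float64(0.2246))]
220 [222 287] 40 [223 283] [(np.float64(0.4451), np
[... 151 characters left out ...]
np.float64(0.1979))]
240 [235 281] 41 0 [(np.float64(0.4472), np.float64(0.2157)), (np.float64(0.5012), np.float64(0.1896))]
246 [227 279] 40 0 [(np.float64(0.434), np.float64(0.2126)), (np.float64(0.4954), np.float64(0.1829))]
[[165, 6, 92], [160, 8, 92], [170, 8, 91], [15, 6, 92], [25, 12, 124], [30, 12, 189], [30, 12, 189], [27, 14, 188], [25, 14, 113]] [[25, 17, 185], [28, 17, 185], [30, 13, 183], [22, 15, 187], [30, 11, 181], [0, 5, 148], [165, 4, 142]]
lid [0.53190231 0.33800498 0.06      ]
lid [0.53254257 0.33822562 0.087     ]
base [0.46432783 0.1956086  0.06      ]
base [0.46991409 0.20641889 0.083     ]
cradle v [121 205] [120 224] [array([0.4946, 0.3543]), array([0.4397, 0.2506])]
```

```bash
python3 -m crank '[0,0,0,0,0,0,0,0,0,0,0,0,0,0,0,0,0,0,0,0,0,0,0,0,0,0,0,0,0,0,0,0,0,0,0]' >/dev/null
python3 - <<'E'
from h import *
c=shoot("w2");im=c["pixels"];hsv=cv2.cvtColor(im,cv2.COLOR_RGB2HSV);E=c["E"]
h=hsv.astype(int)
w=((h[...,1]>=10)&(h[...,1]<45)&(h[...,0]<60)).astype(np.uint8); k=np.zeros_like(w);k[100:260,222:284]=1
w=cv2.morphologyEx(w*k,cv2.MORPH_OPEN,np.ones((3,3)))
r={v:np.flatnonzero(w[v]) for v in range(100,260)}
for v in(112,114,116,118,120,122,126,150,170,200,220,240,244,246,248,250,252):
    x=r[v]; print(v,(x[0],x[-1],len(x)) if len(x) else 0,end='; ')
col=[np.flatnonzero(w[:,u])[[0,-1]] for u in range(244,262,3)];print(col)
v0=np.median([a[0] for a in col])-.5;v1=np.median([a[1] for a in col])+.5
mid=lambda v:(r[v][0]+r[v][-1])/2
A=onz(c,(mid(126),v0),.075,E);B=onz(c,(mid(240),v1),.083,E);print(v0,v1,A,B,np.linalg.norm((A-B)[:2]),np.degrees(np.arctan2(*(A-B)[[1,0]])))
E
```

```text
t 1.92 p [499.5 273.1 231.6] yaw 65.13 z [-0.  0. -1.] F [-0.1 -1.1  0.1] M [-0.09  0.09 -0.  ] w 87.4 g 0.0
112 0; 114 0; 116 0; 118 0; 120 0; 122 (np.int64(241), np.int64(280), 38); 126 (np.int64(235), np.int64(282), 48); 150 (np.int64(240), np.int64(277), 38); 170 (np.int64(240), np.int64(277), 38); 200 (np.int64(241), np.int64(276), 36); 220 (np.int64(241), np.int64(276), 36); 240 (np.int64(242), np.int64(276), 35); 244 (np.int64(243), np.int64(276), 34); 246 (np.int64(243), np.int64(275), 33); 248 (np.int64(246), np.int64(273), 28); 250 (np.int64(251), np.int64(268), 18); 252 0; [array([122, 247]), array([122, 248]), array([122, 249]), array([122, 250]), array([122, 250]), array([122, 250])]
121.5 250.0 [0.53080189 0.34058605 0.075     ] [0.4689894  0.20584741 0.083     ] 0.14824063396367657 65.35630912429502
```

The settled picture gives a canister length of 148–149 mm (150 given), the origin at (0.500, 0.273) and yaw 65.3°. That agrees with the cradle. Next I'll grasp at y = -22.

```bash
python3 -c "
from h import *
plan([.4908,.2531,.066],65.3,1)"
```

```text
0 [-21.7   0.4 165.6] [-0.  -0.  -0.2]
```

```bash
python3 -m crank '[-11,0,20,0,0,0,0,-22,0,50,0,0,0,0,-22,0,80,0,0,0,0,-22,0,105,0,0,0,0,-22,0,120,0,0,0,0]' >/dev/null
python3 -m crank '[0,0,15,0,0,0,0,0,0,28,0,0,0,0,0,0,38,0,0,0,0,0,0,44,0,0,0,0,0,0,45.5,0,0,0,0]' >/dev/null
python3 -m crank '[0,0,0,0,0,0,60,0,0,0,0,0,0,120,0,0,0,0,0,0,160,0,0,0,0,0,0,200,0,0,0,0,0,0,255]' 25 >/dev/null
python3 -m crank '[0,0,0,0,0,0,255,0,0,0,0,0,0,255,0,0,0,0,0,0,255,0,0,0,0,0,0,255,0,0,0,0,0,0,255]' 25
python3 -c "
from h import *
st()"
```

```text
time: 3.63
position: [0.4906, 0.2524, 0.0662]
tool_rot: [0.843, 0.537, -0.0, -0.0]
ft_force: [-0.8, 1.3, 2.7]
grip_width: 0.0455
grip_force: 25.0
t 3.63 p [490.6 252.4  66.2] yaw 65.01 z [-0.  0. -1.] F [-0.8  1.3  2.7] M [ 0.05  0.28 -0.01] w 45.5 g 25.0
```

```bash
python3 -m crank '[0,0,-5,0,0,0,255,0,0,-20,0,0,0,255,0,0,-50,0,0,0,255,0,0,-90,0,0,0,255,0,0,-130,0,0,0,255]' >/dev/null
python3 -m crank '[0,0,-25,0,0,0,255,0,0,-40,0,0,0,255,0,0,-50,0,0,0,255,0,0,-54,0,0,0,255,0,0,-54,0,0,0,255]' 
python3 -c "
from h import *
plan([.385,-.15,.25],90,3)"
```

```text
time: 4.47
position: [0.4909, 0.2522, 0.2503]
tool_rot: [0.843, 0.538, 0.0, 0.0]
ft_force: [-0.3, 0.3, -3.0]
grip_width: 0.0454
grip_force: 25.0
0 [-1.364e+02  2.460e+01  1.000e-01] [ 0.  -0.  -8.3]
1 [-1.386e+02  4.600e+00  1.000e-01] [ 0.  -0.  -8.3]
2 [-1.378e+02 -1.550e+01  1.000e-01] [ 0.  -0.  -8.3]
```

```bash
python3 -m crank '[-15,3,0,0,0,-1,255,-40,7,0,0,0,-3,255,-70,12,0,0,0,-5,255,-103,18,0,0,0,-6.5,255,-136,25,0,0,0,-8.3,255]' >/dev/null
python3 -m crank '[-28,1,0,0,0,-1.7,255,-56,2,0,0,0,-3.4,255,-84,3,0,0,0,-5,255,-112,4,0,0,0,-6.6,255,-139,5,0,0,0,-8.3,255]' >/dev/null
python3 -m crank '[-35,-4,0,0,0,-2,255,-70,-8,0,0,0,-4,255,-100,-11,0,0,0,-6,255,-125,-14,0,0,0,-7.5,255,-138,-15.5,0,0,0,-8.3,255]' >/dev/null
python3 -m crank '[0,0,0,0,0,0,255,0,0,0,0,0,0,255,0,0,0,0,0,0,255,0,0,0,0,0,0,255,0,0,0,0,0,0,255]' >/dev/null
python3 -c "
from h import *
shoot('w3')"
```

```text
t 6.13 p [ 385.6 -149.3  249.7] yaw 90.02 z [-0.001  0.001 -1.   ] F [ 0.6 -0.7 -2.8] M [-0.15  0.09 -0.02] w 45.6 g 25.0
```

View pics/w3.png

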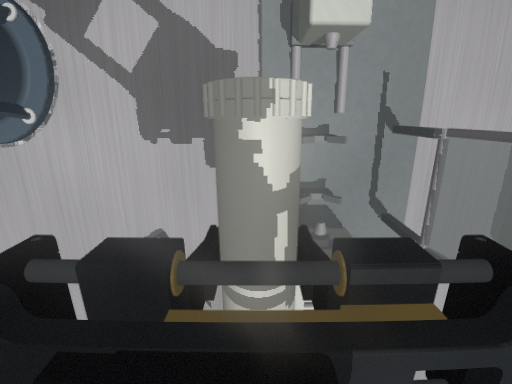

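The view shows the tail cone tip at about (332,47), the rests at v≈137 and v≈197 near u≈320, the spring tip near (320,228) and the guard at the right. I'll crop in closer.

```bash
python3 - <<'E'
from h import *
c=load("w3");cr=c["pixels"][:,:,::-1]
a=cv2.resize(cr[20:120,275:365],None,fx=5,fy=5,interpolation=2);b=cv2.resize(cr[120:245,295:355],None,fx=4.6,fy=4.6,interpolation=2)[:575]
o=np.zeros((575,450+276,3),np.uint8);o[:500,:450]=a;o[:b.shape[0],450:450+b.shape[1]]=b
cv2.imwrite("pics/w3c.png",o)
E
```

```text
(no output)
```

View pics/w3c.png

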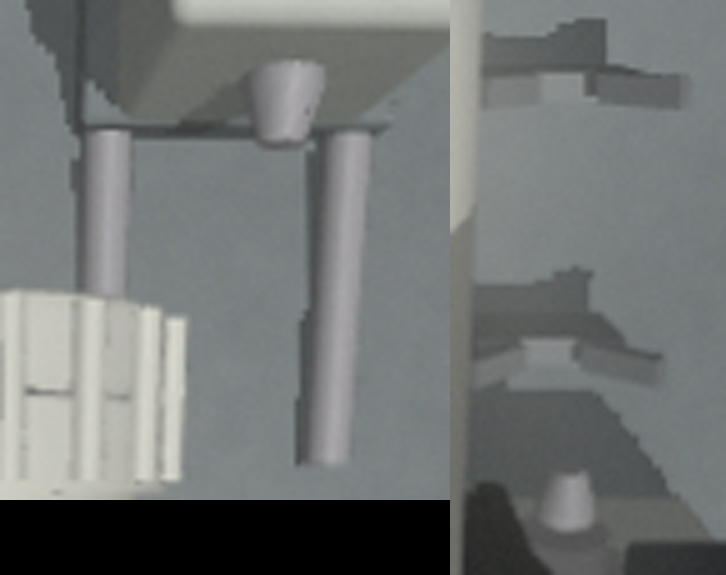

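```bash
python3 - <<'E'
from h import *
c=load("w3");E=c["E"];t=load("top0");s=load("side0")
print(E[:3,3])
for n,uv,z in(("tailtip",(331.6,47.8),.075),("springtip",(321.7,223.7),.075),("restfar end",(346.7,139.6),.067),("restnear end",(341,200.4),.067),("farV",(320,138.9),.045),("nearV",(316.7,196.1),.045)):
    P=onz(c,uv,z,E);print(n,P.round(4),"top px",proj(t,P).round(1),"side",proj(s,P).round(1))
# side crop checks: tail cone tip, spring tip
for uv in((200+148/3.75+2,120+292/3.75),): print(onz(s,uv,.075))
# tail rods z? block front bottom; block top edge near cone
for n,uv,z in(("block top inner edge",(275+300/5,20+25/5),.107),): print(n,onz(c,uv,z,E))
E
```

```text
[ 0.38566953 -0.06889893  0.38701308]
tailtip [0.4635 0.0016 0.075 ] top px [262.7 206.7] side [240.2 196.1]
springtip [ 0.4659 -0.1998  0.075 ] top px [328.5 204.5] side [292.6 228.6]
restfar end [ 0.4905 -0.0955  0.067 ] top px [293.9 197.5] side [270.1 208.6]
restnear end [ 0.4903 -0.1713  0.067 ] top px [318.6 197.1] side [289.9 221. ]
farV [ 0.4636 -0.0967  0.045 ] top px [294.1 206.8] side [264.3 218.6]
nearV [ 0.464  -0.1723  0.045 ] top px [318.3 206.1] side [284.  231.2]
[ 0.46048062 -0.00665558  0.075     ]
block top inner edge [0.45744343 0.01407361 0.107     ]
```

The measurements agree: the tumbler origin is at (0.4635, -0.134) with yaw about 0.2°, the free spring tip is at tumbler y of about -66, and the tailstock is at joint 0. The origin y came out the same from the rests, the tail tip and the block edge. With the tool axes at this yaw, x is world y, y is world x and z is down. I'll move over the rests and lower.

```bash
python3 -m crank '[3,15,0,0,0,0,255,8,38,10,0,0,0,255,12,60,35,0,0,0,255,14.6,74,65,0,0,0.2,255,14.6,78,96,0,0,0.2,255]' >/dev/null
python3 -m crank '[0,0,20,0,0,0,255,0,0,38,0,0,0,255,0,0,52,0,0,0,255,0,0,61,0,0,0,255,0,0,65,0,0,0,255]' >/dev/null
python3 -m crank '[0,0,0,0,0,0,255,0,0,0,0,0,0,255,0,0,0,0,0,0,255,0,0,0,0,0,0,255,0,0,0,0,0,0,255]' >/dev/null
python3 -c "
from h import *
st()"
```

```text
t 7.43 p [ 464.1 -136.2   89.8] yaw 89.72 z [ 0.001 -0.001 -1.   ] F [-0.1  0.6 -1.8] M [-0.14  0.01 -0.03] w 45.7 g 25.0
```

```bash
python3 -m crank '[0.5,0,2,0,0,-0.2,255,1,0,4,0,0,-0.4,255,1.5,-0.5,6,0,0,-0.5,255,1.5,-0.5,6,0,0,-0.5,255,1.5,-0.5,6,0,0,-0.5,255]' >/dev/null; python3 -c "
from h import *
st()"
python3 -m crank '[0,0,0.5,0,0,0,255,0,0,1,0,0,0,255,0,0,1.5,0,0,0,255,0,0,1.5,0,0,0,255,0,0,1.5,0,0,0,255]' >/dev/null; python3 -c "
from h import *
st()"
```

```text
t 7.85 p [ 462.9 -134.2   82.8] yaw 90.23 z [-0.001  0.    -1.   ] F [ 0.8  0.9 -1.1] M [-0.15  0.1  -0.04] w 45.3 g 25.0
t 8.27 p [ 463.4 -134.5   81.6] yaw 90.22 z [ 0.001 -0.    -1.   ] F [-0.5  0.5 -1.6] M [-0.07 -0.02 -0.04] w 45.5 g 25.0
```

```bash
for i in 1 2; do python3 -m crank '[0,0,0.4,0,0,0,255,0,0,0.8,0,0,0,255,0,0,0.8,0,0,0,255,0,0,0.8,0,0,0,255,0,0,0.8,0,0,0,255]' >/dev/null; python3 -c "
from h import *
st()"; done
```

```text
t 8.68 p [ 463.5 -134.5   81.2] yaw 90.21 z [ 0.001 -0.    -1.   ] F [0.3 0.6 6.2] M [ 0.07 -0.02 -0.13] w 45.3 g 25.0
t 9.1 p [ 463.6 -134.5   81.1] yaw 90.21 z [ 0.001 -0.001 -1.   ] F [-0.9  2.3 12.5] M [ 0.16  0.16 -0.09] w 45.2 g 25.0
```

It made contact at TCP z = 81.2 mm (81.2 expected) with no side force, so it is seated. Now I'll release, rise and look.

```bash
python3 -m crank '[0,0,-0.6,0,0,0,200,0,0,-1,0,0,0,120,0,0,-1,0,0,0,60,0,0,-1,0,0,0,0,0,0,-1,0,0,0,0]' >/dev/null
python3 -m crank '[0,0,-1,0,0,0,0,0,0,-1,0,0,0,0,0,0,-10,0,0,0,0,0,0,-25,0,0,0,0,0,0,-50,0,0,0,0]' >/dev/null
python3 -m crank '[10,-3,-30,0,0,0,0,25,-5,-60,0,0,0,0,40,-5,-85,0,0,0,0,50,-5,-100,0,0,0,0,50,-5,-105,0,0,0,0]' >/dev/null
python3 -m crank '[0,0,0,0,0,0,0,0,0,0,0,0,0,0,0,0,0,0,0,0,0,0,0,0,0,0,0,0,0,0,0,0,0,0,0]' >/dev/null
python3 -c "
from h import *
shoot('w4')"
```

```text
t 10.77 p [457.4 -84.7 234.8] yaw 90.18 z [-0.002  0.001 -1.   ] F [-0.1  1.2 -0.3] M [-0.08  0.04 -0.05] w 86.9 g 0.0
```

View pics/w4.png

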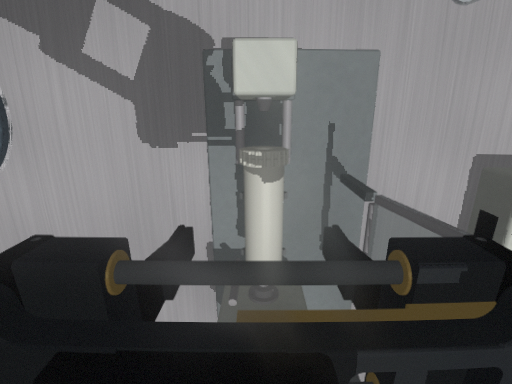

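The canister lies straight on the rests, lid (264,150) towards the tailstock block (232–296, 40–98). Next I'll measure the tail face.

```bash
python3 - <<'E'
from h import *
c=load("w4");E=c["E"];im=c["pixels"];hsv=cv2.cvtColor(im,cv2.COLOR_RGB2HSV).astype(int)
print(E[:3,3])
w=((hsv[...,2]>150)&(hsv[...,1]<40)&(hsv[...,0]<60));
ro=np.flatnonzero(w[30:110,264])+30;co=np.flatnonzero(w[70,220:310])+220;print(ro[[0,-1]],co[[0,-1]])
for n,uv,z in(("outer",(264,ro[0]-.5),.107),("inner",(264,ro[-1]+.5),.107),("L",(co[0]-.5,70),.107),("R",(co[-1]+.5,70),.107),("lidtop",(264,147),.09),("platefarL",(204,51),.015),("platefarR",(379,50),.015)):
    print(n,onz(c,uv,z,E).round(4))
print(hsv[140:156:1,264,2])
E
```

```text
[ 0.45756013 -0.00437467  0.37210833]
[39 93] [234 295]
outer [0.4619 0.0628 0.107 ]
inner [0.4623 0.016  0.107 ]
L [0.4341 0.0365 0.107 ]
R [0.491  0.0367 0.107 ]
lidtop [ 0.463  -0.0357  0.09  ]
platefarL [0.3903 0.0725 0.015 ]
platefarR [0.6044 0.0752 0.015 ]
[ 82  84  86  83  86  89  99 111 123 116 101 108 116 119 122 121]
```

The block centre is at x ≈ 0.4625 and its face at y ≈ 0.064. The canister origin is at tumbler y ≈ 23, which is good. I'll go behind the tailstock with the fingers closed.

```bash
python3 -m crank '[20,2,0,0,0,0,100,55,5,0,0,0,0,200,95,5,0,0,0,0,255,135,5,0,0,0,0,255,165,5,0,0,0,0,255]' 40 >/dev/null
python3 -m crank '[15,0,10,0,0,0,255,22,0,30,0,0,0,255,25,0,60,0,0,0,255,25,0,95,0,0,0,255,25,0,125,0,0,0,255]' >/dev/null
python3 -m crank '[0,0,20,0,0,0,255,0,0,28,0,0,0,255,0,0,30,0,0,0,255,0,0,30,0,0,0,255,0,0,30,0,0,0,255]' >/dev/null
python3 -c "
from h import *
st()"
```

```text
t 12.07 p [463.  105.5  81.7] yaw 90.21 z [ 0.002 -0.    -1.   ] F [ 0.6  0.6 -0.8] M [-0.1   0.04  0.  ] w 1.8 g 0.0
```

```bash
python3 -m crank '[-6,0,1,0,0,0,255,-12,0,1.5,0,0,0,255,-18,0,1.5,0,0,0,255,-23,0,1.5,0,0,0,255,-25,0,1.5,0,0,0,255]' >/dev/null; python3 -c "
from h import *
st()"
for i in 1 2 3 ; do python3 -m crank '[-1,0,0,0,0,0,255,-2,0,0,0,0,0,255,-3,0,0,0,0,0,255,-4,0,0,0,0,0,255,-5,0,0,0,0,0,255]' >/dev/null; python3 -c "
from h import *
st()";done
```

```text
t 12.48 p [462.6  79.6  79.9] yaw 90.16 z [ 0.001 -0.    -1.   ] F [-0.8  0.3  0.3] M [-0.08  0.05  0.01] w 0.3 g 0.0
t 12.9 p [462.3  75.7  79.4] yaw 90.25 z [-0.  0. -1.] F [ 0.9  0.6 -0.2] M [-0.07  0.07  0.  ] w 0.5 g 0.0
t 13.32 p [462.3  72.3  79.4] yaw 90.18 z [ 0.     0.002 -1.   ] F [ 0.5 10.4  1. ] M [ 1.32 -0.03  0.14] w 0.5 g 5.0
t 13.73 p [462.4  67.4  79.4] yaw 90.19 z [ 0.     0.002 -1.   ] F [ 1.7 11.5 -0.2] M [ 1.25 -0.14  0.07] w 0.7 g 5.0
```

```bash
for i in 1 2 ; do python3 -m crank '[-3,0,0,0,0,0,255,-6,0,0,0,0,0,255,-9,0,0,0,0,0,255,-12,0,0,0,0,0,255,-15,0,0,0,0,0,255]' >/dev/null; python3 -c "
from h import *
st()";done
for i in 1 2 3 4; do python3 -m crank '[-1,0,0,0,0,0,255,-2,0,0,0,0,0,255,-3,0,0,0,0,0,255,-4,0,0,0,0,0,255,-5,0,0,0,0,0,255]' >/dev/null; python3 -c "
from h import *
st()";done
```

```text
t 14.15 p [462.4  52.3  79.4] yaw 90.18 z [ 0.     0.002 -1.   ] F [ 1.6  9.5 -0.4] M [ 1.3  -0.15  0.06] w 0.5 g 5.1
t 14.57 p [462.5  37.3  79.4] yaw 90.19 z [ 0.     0.002 -1.   ] F [ 2.3  9.3 -1.3] M [ 1.34 -0.18  0.06] w 0.0 g 5.1
t 14.98 p [462.5  32.4  79.4] yaw 90.19 z [ 0.     0.002 -1.   ] F [ 1.8 10.9  0.6] M [ 1.23 -0.15  0.08] w 0.2 g 5.0
t 15.4 p [462.5  27.4  79.4] yaw 90.19 z [ 0.     0.002 -1.   ] F [ 2.6 10.8  0.1] M [ 1.27 -0.1   0.04] w 0.3 g 5.0
t 15.82 p [462.6  22.7  79.5] yaw 90.18 z [ 0.     0.003 -1.   ] F [ 1.3 11.4  0.6] M [ 1.51 -0.3   0.1 ] w 0.2 g 5.8
t 16.23 p [462.6  17.7  79.4] yaw 90.18 z [ 0.     0.003 -1.   ] F [ 2.3 12.1 -0.7] M [ 1.51 -0.24  0.1 ] w 0.3 g 5.9
```

Moment x tracks the push at about 0.127 N·m per N and is less noisy than the force. The lid was taken up near y≈25. I'll go on, more finely.

```bash
for i in 1 ; do python3 -m crank '[-1,0,0,0,0,0,255,-2,0,0,0,0,0,255,-3,0,0,0,0,0,255,-4,0,0,0,0,0,255,-5,0,0,0,0,0,255]' >/dev/null; python3 -c "
from h import *
st()";done
for i in 1 2 3 4 5; do python3 -m crank '[-0.4,0,0,0,0,0,255,-0.8,0,0,0,0,0,255,-1.2,0,0,0,0,0,255,-1.6,0,0,0,0,0,255,-2,0,0,0,0,0,255]' >/dev/null; python3 -c "
from h import *
st()";done
```

```text
t 16.65 p [462.6  12.7  79.4] yaw 90.18 z [ 0.     0.003 -1.   ] F [ 3.  11.7  0. ] M [ 1.53 -0.3   0.09] w 0.7 g 5.9
t 17.07 p [462.6  10.8  79.4] yaw 90.18 z [ 0.     0.003 -1.   ] F [ 3.1 11.9  0.4] M [ 1.45 -0.29  0.11] w 0.7 g 5.9
t 17.48 p [462.6   9.1  79.5] yaw 90.16 z [ 0.     0.003 -1.   ] F [ 3.  14.2  0.7] M [ 1.86 -0.36  0.09] w 0.5 g 7.1
t 17.9 p [462.7   7.5  79.5] yaw 90.14 z [ 0.     0.004 -1.   ] F [ 3.8 16.8  0.1] M [ 2.11 -0.42  0.08] w 0.1 g 8.1
t 18.32 p [462.6   5.8  79.5] yaw 90.13 z [ 0.     0.004 -1.   ] F [ 4.7 17.2  0.6] M [ 2.37 -0.43  0.14] w 0.7 g 9.1
t 18.73 p [462.6   4.2  79.4] yaw 90.12 z [ 0.     0.005 -1.   ] F [ 5.2 21.   0.7] M [ 2.62 -0.57  0.21] w 0.7 g 10.1
```

The push rose by 8.4 N at 1.2 N/mm, so the spring is in about 6 mm and holds about 8 N. I stop here, back off and look.

```bash
python3 -m crank '[1,0,0,0,0,0,255,2.5,0,0,0,0,0,255,6,0,0,0,0,0,255,15,0,0,0,0,0,255,30,0,0,0,0,0,255]' >/dev/null
python3 -m crank '[15,0,-10,0,0,0,255,20,0,-40,0,0,0,255,20,0,-80,0,0,0,255,20,0,-120,0,0,0,255,20,0,-150,0,0,0,255]' >/dev/null
python3 -m crank '[0,0,-15,0,0,0,255,0,0,-20,0,0,0,255,0,0,-20,0,0,0,255,0,0,-20,0,0,0,255,0,0,-20,0,0,0,255]' >/dev/null
python3 - <<'E'
from h import *
c=shoot('w5');E=c["E"]
from rig import robot
t=robot.camera("top");s=robot.camera("side");np.save("pics/top5.npy",t,allow_pickle=True);np.save("pics/side5.npy",s,allow_pickle=True)
im=c["pixels"];hsv=cv2.cvtColor(im,cv2.COLOR_RGB2HSV).astype(int);print(E[:3,3])
a=cv2.resize(s["pixels"][120:280,200:360,::-1],(420,420),interpolation=2);b=cv2.resize(im[60:384,120:420,::-1],None,fx=1.2,fy=1.2)
o=np.zeros((420,780,3),np.uint8);o[:,:420]=a;o[:b.shape[0],420:780]=b
cv2.imwrite("pics/c5.png",o)
E
```

```text
t 19.98 p [461.2  50.8 247.9] yaw 90.22 z [-0.004  0.    -1.   ] F [-0.3  0.1 -0.4] M [-0.12  0.05  0.05] w 0.6 g 0.0
[0.46147775 0.13118953 0.38510934]
```

View pics/c5.png

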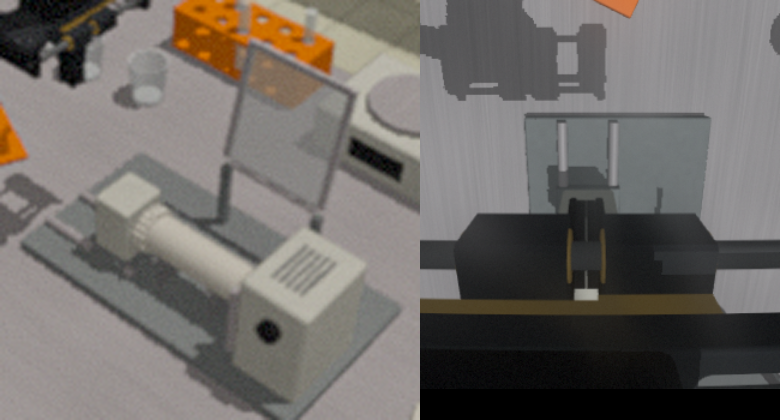

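The canister sits between both centres with the tailstock cone in the lid, and the guard is still open. Now I'll go around behind the guard, starting at (0.68, 0.05) and moving to y = -0.149.

```bash
python3 -m crank '[0,20,-5,0,0,0,255,0,50,-10,0,0,0,255,0,85,-18,0,0,0,255,0,120,-25,0,0,0,255,0,155,-28,0,0,0,255]' >/dev/null
python3 -m crank '[-5,30,0,0,0,0,255,-20,50,0,0,0,0,255,-50,62,0,0,0,0,255,-85,64,0,0,0,0,255,-120,64,0,0,0,0,255]' >/dev/null
python3 -m crank '[-30,0,0,0,0,0,255,-55,0,0,0,0,0,255,-70,0,0,0,0,0,255,-79,0,0,0,0,0,255,-80,0,0,0,0,0,255]' >/dev/null
python3 -m crank '[0,0,0,0,0,0,255,0,0,0,0,0,0,255,0,0,0,0,0,0,255,0,0,0,0,0,0,255,0,0,0,0,0,0,255]' >/dev/null
python3 - <<'E'
from h import *
st()
H=np.array([.5755,.115]);t=.005;f=.015
for d in(102,96,90,80,70,60,50,40,30,20,15,10,5,0):
    a=np.radians(d);x=H[0]-(.155 if d>=90 else .135)*np.cos(a)+t*np.sin(a)+f; z=H[1]+.135*(1 if d>=90 else np.sin(a))+t*np.cos(min(a,np.pi/2))+.025
    print(d,round(x*1000,1),round(z*1000,1))
E
```

```text
t 21.8 p [ 682.3 -147.3  277.7] yaw 90.31 z [ 0.  0. -1.] F [-0.4  0.1  0.3] M [-0.05 -0.   -0.01] w 0.4 g 0.0
102 627.6 275.0
96 611.7 275.0
90 595.5 275.0
80 572.0 273.8
70 549.0 268.6
60 527.3 259.4
50 507.6 246.6
40 490.3 230.6
30 476.1 211.8
20 465.4 190.9
15 461.4 179.8
10 458.4 168.4
5 456.4 156.7
0 455.5 145.0
```

```bash
python3 -m crank '[0,-12,1,0,0,0,255,0,-24,2,0,0,0,255,0,-34,2.5,0,0,0,255,0,-42,2.5,0,0,0,255,0,-48,2.5,0,0,0,255]' >/dev/null; python3 -c "
from h import *
st()"
for i in 1 2 3; do python3 -m crank '[0,-2,0,0,0,0,255,0,-4,0,0,0,0,255,0,-6,0,0,0,0,255,0,-8,0,0,0,0,255,0,-10,0,0,0,0,255]' >/dev/null; python3 -c "
from h import *
st()";done
```

```text
t 22.22 p [ 633.6 -148.2  275.2] yaw 90.25 z [-0.  0. -1.] F [0.2 0.1 0.8] M [-0.09  0.08 -0.05] w 0.4 g 0.0
t 22.63 p [ 624.4 -148.8  274.9] yaw 90.23 z [ 0. -0. -1.] F [ 0.4  0.4 -0.3] M [-0.13  0.05 -0.01] w 0.3 g 0.0
t 23.05 p [ 615.5 -149.   275.9] yaw 90.22 z [ 0.004 -0.001 -1.   ] F [3.2 0.6 2.6] M [-0.01 -0.46  0.03] w 0.6 g 1.7
t 23.47 p [ 604.  -148.9  275. ] yaw 90.23 z [ 0. -0. -1.] F [ 1.5 -0.7  2.2] M [-0.09 -0.42  0.02] w 0.4 g 1.5
```

```bash
python3 -m crank '[0,-11,0,0,0,0,255,0,-22,0,0,0,0,255,0,-33,1.2,0,0,0,255,0,-44,3.5,0,0,0,255,0,-55,6.5,0,0,0,255]' >/dev/null; python3 -c "
from h import *
st()"
python3 -m crank '[0,-9,3,0,0,0,255,0,-18,7,0,0,0,255,0,-26,12,0,0,0,255,0,-34,17,0,0,0,255,0,-41.5,22,0,0,0,255]' >/dev/null; python3 -c "
from h import *
st()"
```

```text
t 23.88 p [ 548.6 -149.2  268.6] yaw 90.23 z [ 0. -0. -1.] F [2.4 0.6 3.3] M [-0.12 -0.34 -0.02] w 0.8 g 1.5
t 24.3 p [ 506.5 -149.1  245.9] yaw 90.23 z [-0.001  0.    -1.   ] F [ 1.9 -0.6  2.7] M [-0.16 -0.16 -0.  ] w 0.5 g 1.3
```

```bash
python3 -m crank '[0,-7,6,0,0,0,255,0,-13.5,12.5,0,0,0,255,0,-20,19.5,0,0,0,255,0,-26,27,0,0,0,255,0,-31,35,0,0,0,255]' >/dev/null; python3 -c "
from h import *
st()"
python3 -m crank '[0,-4,6.5,0,0,0,255,0,-7,12.5,0,0,0,255,0,-10,19,0,0,0,255,0,-12.5,25,0,0,0,255,0,-14.5,30,0,0,0,255]' >/dev/null; python3 -c "
from h import *
st()"
```

```text
t 24.72 p [ 475.4 -149.1  210.5] yaw 90.24 z [-0.002  0.001 -1.   ] F [ 0.5 -0.6  2. ] M [-0.12  0.05  0.  ] w 0.5 g 1.2
t 25.13 p [ 461.6 -149.2  180.6] yaw 90.23 z [-0.001  0.001 -1.   ] F [0.1 0.5 1.8] M [-0.03  0.11  0.04] w 0.5 g 1.0
```

```bash
python3 -m crank '[0,-1,4,0,0,0,255,0,-2,8,0,0,0,255,0,-3,11,0,0,0,255,0,-3.5,14,0,0,0,255,0,-4,17,0,0,0,255]' >/dev/null; python3 -c "
from h import *
st()"
for i in 1 2; do python3 -m crank '[0,-0.4,1.2,0,0,0,255,0,-0.5,2.4,0,0,0,255,0,-0.5,3.6,0,0,0,255,0,-0.5,4.8,0,0,0,255,0,-0.5,6,0,0,0,255]' >/dev/null; python3 -c "
from h import *
st()";done
```

```text
t 25.55 p [ 458.  -149.3  164.2] yaw 90.23 z [-0.  0. -1.] F [-1.4  0.5  2. ] M [-0.07  0.3  -0.01] w 0.2 g 1.0
t 25.97 p [ 457.7 -149.4  158.4] yaw 90.23 z [ 0. -0. -1.] F [-2.4 -0.2  1.2] M [-0.08  0.28 -0.04] w 0.1 g 1.0
t 26.38 p [ 457.1 -149.4  152.3] yaw 90.23 z [-0.  0. -1.] F [-1.2  0.2  1.4] M [-0.03  0.25  0.05] w 0.5 g 1.0
```

```bash
for i in 1 2 3 4; do python3 -m crank '[0,0,0.4,0,0,0,255,0,0,0.8,0,0,0,255,0,0,1.2,0,0,0,255,0,0,1.6,0,0,0,255,0,0,2,0,0,0,255]' >/dev/null; python3 -c "
from h import *
st()";done
```

```text
t 26.8 p [ 457.2 -149.4  150.4] yaw 90.22 z [ 0. -0. -1.] F [-0.6  0.6  2.5] M [-0.04  0.31 -0.02] w 0.6 g 1.0
t 27.22 p [ 457.2 -149.4  148.4] yaw 90.23 z [-0.  0. -1.] F [-2.  -0.   1.9] M [-0.08  0.31 -0.01] w 0.7 g 1.0
t 27.63 p [ 457.2 -149.4  146.4] yaw 90.23 z [-0. -0. -1.] F [-1.5  0.7  2.3] M [-0.04  0.34  0.01] w 0.4 g 1.0
t 28.05 p [ 457.2 -149.4  144.4] yaw 90.22 z [-0.  0. -1.] F [-1.9 -0.1  2.8] M [-0.07  0.36 -0.05] w 0.4 g 1.0
```

```bash
for i in 1 2 3 4; do python3 -m crank '[0,0,0.2,0,0,0,255,0,0,0.4,0,0,0,255,0,0,0.6,0,0,0,255,0,0,0.8,0,0,0,255,0,0,1,0,0,0,255]' >/dev/null; python3 -c "
from h import *
st()";done
```

```text
t 28.47 p [ 457.3 -149.4  143.5] yaw 90.22 z [ 0. -0. -1.] F [-1.   0.2  2. ] M [-0.09  0.28  0.02] w 0.5 g 1.0
t 28.88 p [ 457.3 -149.5  142.4] yaw 90.23 z [ 0. -0. -1.] F [-1.   0.4  2.2] M [-0.09  0.29 -0.03] w 0.7 g 1.0
t 29.3 p [ 457.3 -149.4  141.4] yaw 90.23 z [ 0. -0. -1.] F [-0.   0.5  2.8] M [-0.07  0.3  -0.01] w 0.4 g 1.0
t 29.72 p [ 457.2 -149.4  140.4] yaw 90.22 z [ 0. -0. -1.] F [-1.1  0.2  2. ] M [-0.09  0.24  0.06] w 0.2 g 1.1
```

```bash
for i in 1 2 3; do python3 -m crank '[0,0,0.2,0,0,0,255,0,0,0.4,0,0,0,255,0,0,0.6,0,0,0,255,0,0,0.8,0,0,0,255,0,0,1,0,0,0,255]' >/dev/null; python3 -c "
from h import *
st()";done
```

```text
t 30.13 p [ 457.3 -149.4  139.5] yaw 90.23 z [ 0. -0. -1.] F [-1.  0.  2.] M [-0.07  0.23 -0.03] w 0.6 g 1.2
t 30.55 p [ 457.3 -149.4  138.5] yaw 90.23 z [ 0. -0. -1.] F [-0.8 -0.   3.7] M [-0.01  0.29 -0.01] w 0.6 g 1.7
t 30.97 p [ 457.3 -149.4  137.5] yaw 90.23 z [ 0. -0. -1.] F [-1.3 -0.1  4.6] M [-0.03  0.22 -0.01] w 0.3 g 2.3
```

The stop was felt at TCP z ≈ 139.3, where about 140 was expected with the sheet's flex. I'll press 0.5 mm more, rise slowly, clear and look.

```bash
python3 -m crank '[0,0,0.2,0,0,0,255,0,0,0.5,0,0,0,255,0,0,0.5,0,0,0,255,0,0,0,0,0,0,255,0,0,-0.7,0,0,0,255]' >/dev/null; python3 -c "
from h import *
st()"
python3 -m crank '[0,0,-0.7,0,0,0,255,0,0,-1.4,0,0,0,255,0,0,-2.5,0,0,0,255,0,0,-5,0,0,0,255,0,0,-10,0,0,0,255]' >/dev/null
python3 -m crank '[0,0,-15,0,0,0,255,0,0,-40,0,0,0,255,0,0,-75,0,0,0,255,0,0,-110,0,0,0,255,30,0,-140,0,0,0,255]' >/dev/null
python3 -m crank '[40,0,-10,0,0,0,255,80,0,-15,0,0,0,255,120,0,-15,0,0,0,255,160,0,-15,0,0,0,255,195,0,-15,0,0,0,255]' >/dev/null
python3 -m crank '[30,0,0,0,0,0,255,50,0,0,0,0,0,255,60,0,0,0,0,0,255,60,0,0,0,0,0,255,60,0,0,0,0,0,255]' >/dev/null
python3 - <<'E'
from h import *
from rig import robot
st()
t=robot.camera("top");s=robot.camera("side")
np.save("pics/side6.npy",s,allow_pickle=True)
# expected guard free-edge corners when closed, in both pictures
out=[]
for n,c in(("top",t),("side",s)):
    for p in([.4205,-.079,.115],[.4205,-.219,.115]): print(n,proj(c,p).round(1))
a=cv2.resize(s["pixels"][120:280,200:360,::-1],(400,400),interpolation=2);b=cv2.resize(t["pixels"][140:240,230:330+50,::-1],(390,260),interpolation=2)
o=np.zeros((400,790,3),np.uint8);o[:,:400]=a;o[:260,400:]=b;cv2.imwrite("pics/c6.png",o)
E
```

```text
t 31.38 p [ 457.3 -149.5  138.2] yaw 90.23 z [ 0. -0. -1.] F [-1.  -0.1  2.9] M [-0.07  0.19  0.03] w 0.3 g 1.8
t 33.05 p [456.  134.8 302.6] yaw 90.29 z [-0.    -0.001 -1.   ] F [ 0.3 -0.5  0.7] M [-0.13  0.05 -0.02] w 0.5 g 0.0
top [290.2 219.4]
top [337.6 218.4]
side [250.4 206.7]
side [288.9 231.3]
```

View pics/c6.png

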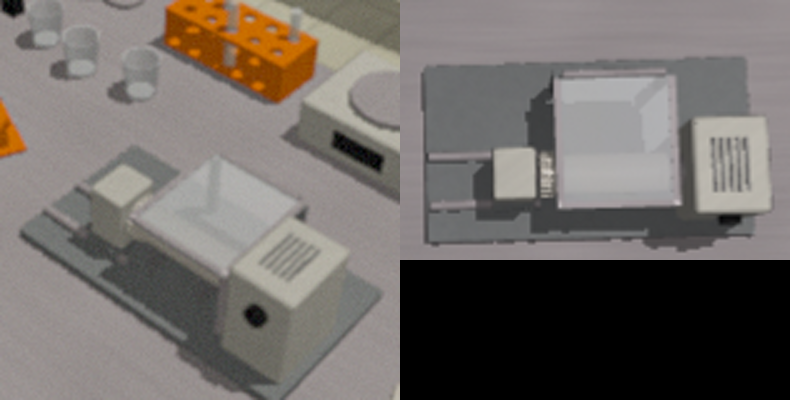

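The guard is closed. Its free edge is at top row 219.6 (219.4 expected) and its side-view corner at (253,207), where (250,207) was expected. The canister is held between the centres and the robot is clear, so I'll hand in.

```bash
python3 -c "
from rig import robot
print(robot.hand_in())"
```

```text
the job is handed in; nothing more can be done
None
```

The job is handed in: the canister is held between the two centres, lid towards the tailstock, with the spring pressed in about 6 mm (about 8 N, judged from the push force). The guard is closed on its stop, it took about 33 s of the 72, and nothing else on the counter was touched.

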